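# Put a spice jar away through the swing gate of the jar lane

### The arm

A 6-joint arm with a two-finger parallel gripper is mounted at the origin on a cart in front of the work surface, level with it; the furniture and walls round the work are solid. World frame = base frame: x ahead of the robot, y to its left, z up, the work surface at z = 0. Lengths are in m, angles in rad, forces in N, time in s.
With the tool pointing down it reaches from about 0.375 to 0.975 m from the base axis. Payload 3.8 kg.
Tool frame: the origin (TCP) lies at the very end of the fingers, on their centre line; the grasp point (between the pads) lies 19 mm behind it; z points along the fingers, y is the direction in which the jaws open and shut (so a half turn about z gives the same grasp; the last joint's range is limited). The gripper opens to 85 mm and grips with 20 to 120 N. Pads are 22 mm wide; open, the fingers measure 114 mm over their backs; the gripper's body (76 mm by 85 mm) begins 54 mm behind the grasp point. The pads swing forward as they close: fully open they stand 13 mm farther back than shut.
Start: joints at [-1.232, 0.264, 1.604, -0, 1.274, -0.037], TCP at [0.248, -0.628, 0.194] pointing down, gripper open.
Joint ranges: [-2.63, 2.63], [-0.94, 2.18], [0.31, 2.57], [-1.31, 4.45], [0, 2.66], [-2.55, 2.55]. Speed limits (rad/s): [2.57, 2.57, 3.14, 3.14, 3.14, 3.14].

### API

Orientations are given as a rotation vector (axis times angle).
In Python, from workcell import read_state, read_camera, camera_info, finish_job gives the robot as it stands. The module is installed in compiled form; this text tells all that it offers.
- The arm moves only by the tool play_rows, never from a script. Its argument "motion" is a list of rows, each a list of 5 numbers: the shift along the tool's x, y, z in units of 1000 mm (1.0 is 1000 mm), then the turn about the tool's z in units of 2 pi rad (1.0 is 2 pi rad), then the finger opening in mm, from 0 to 85.4. A call has 1 to 5 rows; each row shifts and turns the commanded pose from where the row before left it, along the tool's axes as they then stand; what a row does not reach is not made up. A row lasts 1/8 s, in which the tool goes at most 62.5 mm and 10.7 degrees, less where a joint would pass 70% of its speed; a pose out of reach is approached as far as the arm can. A call with a number of a shift or a turn outside -1 to 1 is refused whole. A call with a gripper value outside its range is refused whole. The fingers move at their own pace and stop on an object; "squeeze" is the grip in N (left out, the last holds). Time passes only in rows, so rows that do not move let the fingers close. It gives the time, the measured TCP pose, the force and the opening at its end, in the units of the state.
- read_state(): the state, without advancing time (a new reading comes with each control period).
- read_camera(name): name is "scene" or "side" or "wrist"; returns the picture (420x560x3 uint8, red, green, blue); there is no depth.
- camera_info(name): a dict with "intrinsics" (3x3 intrinsics, pixels), "pose" (4x4, takes a point from camera to world coordinates). Camera axes: x right, y down, z forward; pixel columns grow to the right and rows downward; lengths in m; the calibration is good to about 2 mm. A picture is of the moment at which its call begins: read the wrist's pose just before it. camera_info takes no time and is no camera call; for the wrist camera it gives the pose at the moment of the call.
- finish_job(): hands the job in, once; it reports no verdict.
The state is a dict: "time": time; "q": joint angles; "joint_vel": joint speeds; "joint_torque": joint torques, N m; "tool_pos": TCP position; "tcp_rot": TCP orientation; "wrist_force": force on the tool from outside, world axes, zero at the start; "torque": the same for the moment, N m; "width": opening from 0.0 (shut) to 1.0 (fully open).
Only numpy, scipy, OpenCV 4.12 (cv2) and the standard library are available. Lean on these libraries where they do the work, as an engineer would, in place of code of your own. Each camera call takes 0.05 s, during which the arm holds its last target. There are 200 camera calls.

### The job

Put the spice jar that stands on the cold hob away in the white jar lane: set it upright in the lane's mouth and slide it along the floor through the swing gate until it presses the sprung pad at the inner end in by a few millimetres, holding it there for a moment, but never ram the lane or squash the pad flat or nearly so. Then let go, so that the jar stands upright against the pad and the gate falls shut behind it, and leave everything else where it is.

Things in the scene. Friction and masses are not known exactly. Their poses are not given: they have to be found in the camera images.
- jar_mid (a point): centre of the one spice jar standing low, on the black glass hob (a plate 5 mm thick, cold): round, upright, screw cap, 45 mm across, 106 mm high (cap: top 21 mm), 0.08 to 0.16 kg. The point is on its axis, 53 mm above its underside, z up. Grip it with the fingertips 42 mm or more above its underside, to clear the lane walls; gripped across the lane it swings between the fingers, gripped fore and aft it stays upright
- lane: white open-topped jar lane fixed to the worktop, 235 mm long, 92 mm wide. Origin: on the worktop, on the centre line at the gate; x runs along the lane from the mouth through the gate to the inner end, z up. Floor plate 4 mm thick, x = -65 to 170 mm; wall tops 34 mm above the worktop; inside the gate the wall faces are at y = -25 and +30 mm. Sliding in meets under 4 N (gate and floor) until the pad
- lane_mouth (a point): point on the lane's floor, on the centre line, 35 mm before the gate (lane x = -35 mm, 4 mm above the worktop), axes as the lane's: where the jar is set down. The guide walls form a funnel about 80 mm wide at x = -58 mm, narrowing to 52 mm at the gate (y = -25 to +27 mm), so the jar on y = 0 has about 2.5 mm each side
- gate (a joint): gate angle in rad: 0 shut across the lane, up to 1.57 swung inwards (to lane +x; inwards only). Steel leaf 49 mm long, 4 mm thick, its top 32 mm above the worktop, upright hinge at lane x = 0, y = +27 mm; a light spring (under 1.5 N at the tip) shuts it when nothing is in its way. The jar is clear of its swing once its axis is at lane x = 70 mm or more
- pad (a joint): how far the sprung rubber end pad is pressed in, in m: 0 free, 1.8 N per mm, hard end at 9 mm; springs back. 44 mm wide, 6 to 30 mm above the worktop, square to the lane, on a grey block. How far in the block is set differs every time and is not given: the free face lies anywhere from lane x = 98 to 130 mm (jar axis 75 to 107 mm), so it must be felt for
- salt_shaker: glass salt shaker with a grey domed cap, 44 mm across, 90 mm high, standing; leave it where it stands. Origin: centre of its underside
- tea_light: tea light, 38 mm across, 15 mm high; leave it where it stands. Origin: centre of its underside
- tea_light_b: another tea light, 38 mm across, 15 mm high; leave it where it stands. Origin: centre of its underside
- match_box: small match box lying flat, 54x36x15 mm; leave it where it stands. Origin: centre of its underside
- cork: bottle cork standing on end, 24 mm across, 40 mm high; leave it where it stands. Origin: centre of its underside
- egg_timer: round kitchen timer, 61 mm across, 52 mm high; leave it where it stands. Origin: centre of its underside

How it is judged:
By the outcome, as a careful person would: the job done as asked, in the order asked, and still so for the second after the job is handed in, with the robot touching nothing.
It also fails if it takes over 56 s, if anything falls off the work surface, if the arm or the gripper's body presses on something with over 40 N, if the wrist force passes 120 N, or if a joint passes its speed limit or range.

## Working session

There is one attempt and no reset: what is moved stays moved. The work goes in short steps, Python scripts to look and compute and a tool call to move; the robot and the scene stay as the last step left them, time stands still between calls to the robot, and variables do not carry over. Pictures are saved under pics/ and viewed, about 8 in all and at most 12, crops included, and the job is handed in when it is done.

Besides the shell and the picture viewer there is one more tool, called after "Call:" as name(argument=value, ...), one argument or row to a line, values as JSON. play_rows: Moves the arm, as the interface text tells. Shifts and turns lie within -1 to 1; 1 stands for 1000 mm of shift or 2 pi rad of turn. Its arguments: {"type":"object","properties":{"motion":{"type":"array","items":{"type":"array","items":{"type":"number"}}},"squeeze":{"type":"number"}},"required":["motion"]}

```bash
mkdir -p pics; cat > h.py <<'E'
import numpy as np, cv2
from workcell import *
from scipy.spatial.transform import Rotation as R
def snap(n,f):
    ci=camera_info(n); im=read_camera(n); cv2.imwrite('pics/'+f,im[:,:,::-1]); np.savez('pics/'+f+'.npz',K=ci['intrinsics'],T=ci['pose']); return im,ci
def ray(f,u,v,z):
    d=np.load('pics/'+f+'.npz'); K,T=d['K'],d['T']
    r=T[:3,:3]@np.linalg.inv(K)@[u,v,1]; o=T[:3,3]; return o+r*(z-o[2])/r[2]
def proj(f,p):
    d=np.load('pics/'+f+'.npz'); c=np.linalg.inv(d['T'])@[*p,1]; q=d['K']@c[:3]; return q[:2]/q[2]
E
python3 - <<'E'
from h import *
a,_=snap('scene','s1.png'); b,_=snap('side','d1.png')
s=read_state(); print({k:np.round(v,3) for k,v in s.items()}); 
for n in('scene','side','wrist'): print(np.round(camera_info(n)['pose'],2).tolist())
E
```

```text
{'time': np.float64(0.1), 'q': array([-1.232,  0.265,  1.605,  0.   ,  1.274, -0.037]), 'joint_vel': array([ 0.001, -0.001, -0.003, -0.002,  0.001,  0.001]), 'joint_torque': array([ 0.0000e+00, -5.1671e+01, -3.6859e+01, -0.0000e+00,  6.0000e-03,
        0.0000e+00]), 'tool_pos': array([ 0.247, -0.627,  0.192]), 'tcp_rot': array([-3.084, -0.586,  0.   ]), 'wrist_force': array([0.319, 0.239, 0.552]), 'torque': array([-0.004, -0.014,  0.045]), 'width': np.float64(1.0)}
[[-0.74, -0.51, 0.45, 0.09], [-0.68, 0.54, -0.5, 0.58], [0.01, -0.67, -0.74, 0.89], [0.0, 0.0, 0.0, 1.0]]
[[-0.49, -0.56, 0.67, -0.28], [-0.87, 0.3, -0.39, 0.51], [0.02, -0.78, -0.63, 0.86], [0.0, 0.0, 0.0, 1.0]]
[[0.37, -0.88, -0.3, 0.32], [-0.93, -0.35, -0.12, -0.6], [-0.0, 0.32, -0.95, 0.37], [0.0, 0.0, 0.0, 1.0]]
```

View pics/s1.png

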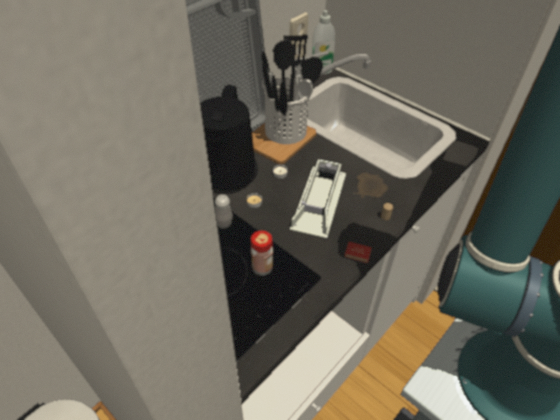

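View pics/d1.png

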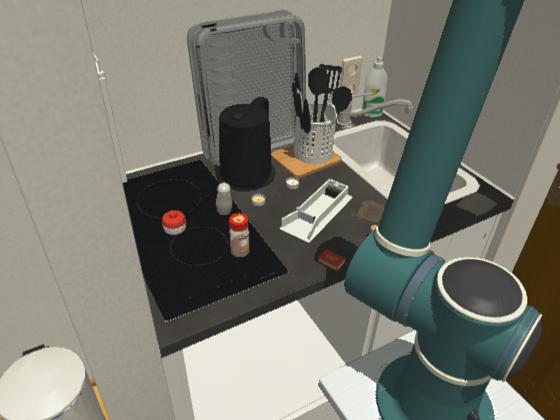

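Scene: the jar's cap is at (262,238), with the lane running from its mouth (310,232) to the block (327,168). Side: cap at (238,218), lane mouth (297,228), block (335,190). The shaker is at (223,210) in scene, and the red object at (174,222) in side is the timer.

```bash
python3 - <<'E'
from h import *
p=lambda *a:print(np.round(ray(*a),3))
p('s1.png',262,237,.111);p('d1.png',238,217,.111)
print('lane mouth corners scene');p('s1.png',293,230,.004);p('s1.png',327,235,.004)
print('side');p('d1.png',281,226,.004);p('d1.png',313,239,.004)
print('block');p('s1.png',328,167,.034);p('d1.png',336,188,.034)
print('shaker');p('s1.png',222,200,.09);p('d1.png',224,187,.09)
print('box');p('s1.png',358,252,.015);p('d1.png',331,259,.015)
print('cork');p('s1.png',387,208,.04)
print('tl');p('s1.png',254,200,.015);p('s1.png',280,171,.015)
print('timer');p('d1.png',174,217,.05)
E
```

```text
[0.538 0.137 0.111]
[0.54  0.139 0.111]
lane mouth corners scene
[0.56  0.009 0.004]
[ 0.489 -0.036  0.004]
side
[0.571 0.002 0.004]
[ 0.488 -0.045  0.004]
block
[ 0.62  -0.2    0.034]
[ 0.61  -0.198  0.034]
shaker
[0.695 0.109 0.09 ]
[0.691 0.107 0.09 ]
box
[ 0.4   -0.037  0.015]
[ 0.397 -0.038  0.015]
cork
[ 0.419 -0.178  0.04 ]
tl
[0.692 0.009 0.015]
[ 0.717 -0.116  0.015]
timer
[0.683 0.252 0.05 ]
```

```bash
cat >> h.py <<'E'
def plan(tgt,ydir=None,step=.06):
    """print rows from present pose: shift in tool axes (per-row), yaw rows"""
    s=read_state(); M=R.from_rotvec(s['tcp_rot']).as_matrix(); d=np.array(tgt)-s['tool_pos']
    y=M[:,1]; out=0
    if ydir is not None:
        a=(np.arctan2(ydir[1],ydir[0])-np.arctan2(y[1],y[0])+np.pi/2)%np.pi-np.pi/2
        out=-a  # tool z down
    n=max(1,int(np.ceil(np.linalg.norm(d)/step)),int(np.ceil(abs(out)/.18)))
    print('pos',s['tool_pos'].round(4),'t',s['time'].round(2),'y',y.round(3),'zax',M[:,2].round(3),'F',np.round(s['wrist_force'],1),'w',s['width'].round(3),'q',np.round(s['q'],2))
    print('turn total(units)',round(out/2/np.pi,4),'local shift',(M.T@d).round(4),'n',n)
    ang=0;rows=[]
    for i in range(n):
        Mi=M@R.from_euler('z',out*i/n).as_matrix(); rows.append([*np.round(Mi.T@d/n,4).tolist(),round(out/n/2/np.pi,4)])
    print(rows)
E
python3 - <<'E'
from h import *
u=np.array([.088,-.182]);u/=np.linalg.norm(u)
s=read_state();M=R.from_rotvec(s['tcp_rot']).as_matrix();T=camera_info('wrist')['pose']
print('cam in tool',(M.T@(T[:3,3]-s['tool_pos'])).round(3),(M.T@T[:3,2]).round(3))
plan([.52,-.11,.22],u)
E
```

```text
cam in tool [ 0.082 -0.    -0.181] [-0.319 -0.     0.948]Traceback (most recent call last):
  File "<stdin>", line 5, in <module>
  File "h.py", line 19, in plan
    print('pos',s['tool_pos'].round(4),'t',s['time'].round(2),'y',y.round(3),'zax',M[:,2].round(3),'F',np.round(s['wrist_force'],1),'w',s['width'].round(3),'q',np.round(s['q'],2))
                                           ^^^^^^^^^^^^^^^
AttributeError: 'float' object has no attribute 'round'
```

```bash
sed -i "s/'t',s\['time'\].round(2)/'t',round(float(s['time']),2)/; s/s\['width'\].round(3)/round(float(s['width']),3)/" h.py
python3 - <<'E'
from h import *
u=np.array([.088,-.182]);u/=np.linalg.norm(u)
plan([.52,-.13,.24],u)
E
```

```text
pos [ 0.2475 -0.6272  0.1924] t 0.1 y [ 0.367 -0.93  -0.002] zax [-0.001  0.002 -1.   ] F [0.3 0.2 0.6] w 1.0 q [-1.23  0.26  1.61  0.    1.27 -0.04]
turn total(units) -0.0119 local shift [ 0.436  -0.3626 -0.0468] n 10
[[0.0436, -0.0363, -0.0047, np.float64(-0.0012)], [0.0439, -0.0359, -0.0047, np.float64(-0.0012)], [0.0441, -0.0356, -0.0047, np.float64(-0.0012)], [0.0444, -0.0353, -0.0047, np.float64(-0.0012)], [0.0447, -0.0349, -0.0047, np.float64(-0.0012)], [0.0449, -0.0346, -0.0047, np.float64(-0.0012)], [0.0452, -0.0343, -0.0047, np.float64(-0.0012)], [0.0454, -0.0339, -0.0047, np.float64(-0.0012)], [0.0457, -0.0336, -0.0047, np.float64(-0.0012)], [0.0459, -0.0333, -0.0047, np.float64(-0.0012)]]
```

```bash
python3 - <<'E'
from h import *
u=np.array([.088,-.182]);u/=np.linalg.norm(u)
plan([.59,-.10,.24],u)
print(ray('d1.png',245,185,0),ray('s1.png',230,187,0),ray('d1.png',310,170,0),camera_info('wrist')['intrinsics'])
E
```

```text
pos [ 0.2475 -0.6272  0.1924] t 0.1 y [ 0.367 -0.93  -0.002] zax [-0.001  0.002 -1.   ] F [0.3 0.2 0.6] w 1.0 q [-1.23  0.26  1.61  0.    1.27 -0.04]
turn total(units) -0.0119 local shift [ 0.5121 -0.3648 -0.0468] n 11
[[0.0466, -0.0332, -0.0043, np.float64(-0.0011)], [0.0468, -0.0328, -0.0043, np.float64(-0.0011)], [0.047, -0.0325, -0.0043, np.float64(-0.0011)], [0.0472, -0.0322, -0.0043, np.float64(-0.0011)], [0.0474, -0.0319, -0.0043, np.float64(-0.0011)], [0.0477, -0.0316, -0.0043, np.float64(-0.0011)], [0.0479, -0.0312, -0.0043, np.float64(-0.0011)], [0.0481, -0.0309, -0.0043, np.float64(-0.0011)], [0.0483, -0.0306, -0.0043, np.float64(-0.0011)], [0.0485, -0.0303, -0.0043, np.float64(-0.0011)], [0.0487, -0.0299, -0.0043, np.float64(-0.0011)]]
[ 7.84259958e-01  2.06255942e-03 -1.11022302e-16] [0.78251183 0.00915759 0.        ] [ 0.76105107 -0.20870545  0.        ] [[334.9235229    0.         277.77274769]
 [  0.         334.9235229  214.27875161]
 [  0.           0.           1.        ]]
```

Call:
play_rows(
  motion=[
    [0.044,-0.034,-0.005,-0.0012,85],
    [0.048,-0.036,-0.005,-0.0012,85],
    [0.048,-0.035,-0.005,-0.0012,85],
    [0.048,-0.035,-0.005,-0.0012,85],
    [0.048,-0.035,-0.005,-0.0012,85],
  ],
)

```text
time: 0.72
tool_pos: [0.3997, -0.3742, 0.2184]
tcp_rot: [-3.074, -0.645, 0.0]
wrist_force: [0.8, 0.0, 0.4]
width: 0.994
```

```bash
python3 - <<'E'
from h import *
u=np.array([.088,-.182]);u/=np.linalg.norm(u)
plan([.59,-.10,.24],u)
E
```

```text
pos [ 0.3997 -0.3742  0.2184] t 0.72 y [ 0.402 -0.916 -0.001] zax [-0.     0.001 -1.   ] F [0.8 0.  0.4] w 0.994 q [-0.8   0.01  1.85  0.    1.29  0.36]
turn total(units) -0.0059 local shift [ 0.2844 -0.1747 -0.0215] n 6
[[0.0474, -0.0291, -0.0036, np.float64(-0.001)], [0.0476, -0.0288, -0.0036, np.float64(-0.001)], [0.0478, -0.0285, -0.0036, np.float64(-0.001)], [0.0479, -0.0282, -0.0036, np.float64(-0.001)], [0.0481, -0.0279, -0.0036, np.float64(-0.001)], [0.0483, -0.0276, -0.0036, np.float64(-0.001)]]
```

Call:
play_rows(
  motion=[
    [0.05,-0.03,-0.004,-0.001,85],
    [0.05,-0.03,-0.004,-0.001,85],
    [0.05,-0.03,-0.004,-0.001,85],
    [0.05,-0.03,-0.004,-0.001,85],
    [0.05,-0.03,-0.004,-0.001,85],
  ],
)

```text
time: 1.35
tool_pos: [0.5654, -0.1344, 0.2384]
tcp_rot: [-3.064, -0.694, 0.001]
wrist_force: [0.6, -1.7, 0.6]
width: 0.995
```

Call:
play_rows(
  motion=[
    [0.01,-0.01,0,-0.001,85],
    [0,0,0,0,85],
    [0,0,0,0,85],
  ],
)

```text
time: 1.72
tool_pos: [0.5687, -0.124, 0.2382]
tcp_rot: [3.062, 0.701, -0.002]
wrist_force: [-0.4, -1.0, -0.3]
width: 0.996
```

```bash
python3 - <<'E'
from h import *
print(read_state()['tool_pos'],read_state()['joint_vel'])
im,_=snap('wrist','w1.png')
E
```

```text
[ 0.56870454 -0.12403062  0.23823968] [-0.01470308 -0.00413606 -0.00143801  0.00082735 -0.00076014  0.00294699]
```

View pics/w1.png

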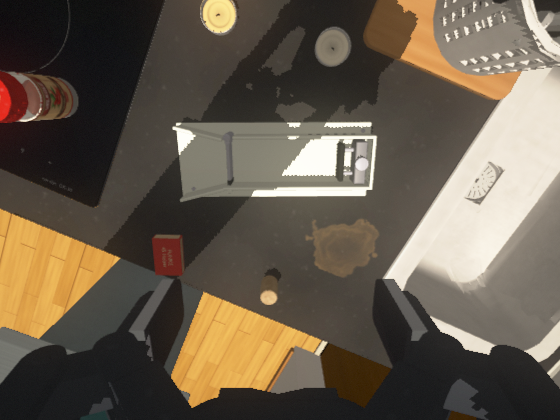

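Wrist: lane mouth at left (180,160), gate leaf at (230,158), pad/block at (345–362,160); plate edges at rows ~123 and ~196. I'll take an enlarged crop for the corners.

```bash
python3 - <<'E'
from h import *
im=cv2.imread('pics/w1.png')[108:212,165:390]
cv2.imwrite('pics/w1c.png',cv2.resize(im,None,fx=3.5,fy=3.5,interpolation=cv2.INTER_CUBIC))
E
```

```text
(no output)
```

View pics/w1c.png

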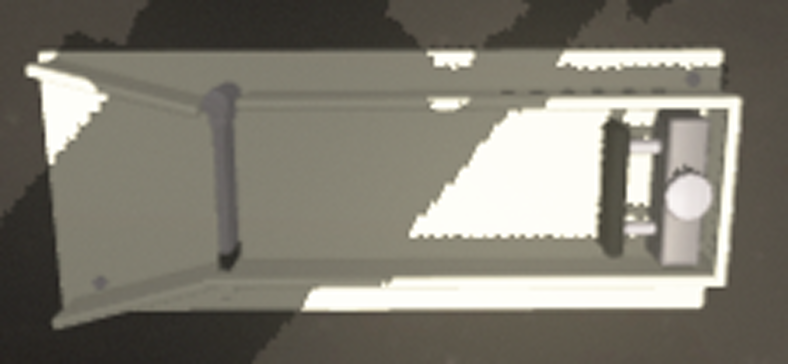

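```bash
python3 - <<'E'
from h import *
f='w1.png'; c=lambda u,v,z:ray(f,u/3.5+165,v/3.5+108,z)
A=[c(38,52,.004),c(63,310,.004),c(722,50,.004),c(704,308,.004)]
for a in A: print(a.round(4))
# least-squares rigid fit of plate corners
P=np.array([[-.065,.046],[-.065,-.046],[.17,.046],[.17,-.046]]);Q=np.array(A)[:,:2]
p0,q0=P.mean(0),Q.mean(0);H=(P-p0).T@(Q-q0);th=np.arctan2(H[0,1]-H[1,0],H[0,0]+H[1,1])
Rm=np.array([[np.cos(th),-np.sin(th)],[np.sin(th),np.cos(th)]]);O=q0-Rm@p0
print('th',th,np.degrees(th),'O',O,'res',((Q-q0)-(P-p0)@Rm.T).round(4).tolist())
L=lambda w:(Rm.T@(w[:2]-O)).round(4)
print('hinge',L(c(222,95,.032)),'tip',L(c(230,250,.032)),'walltops inner end',L(c(740,98,.034)),L(c(725,285,.034)),'pad top',L(c(602,120,.030)),L(c(602,250,.030)))
print('wall top inside y',L(c(500,100,.034)),L(c(500,285,.034)), 'mouth', L(c(30,70,.034)),L(c(55,322,.034)))
print('jar mouth world',O+Rm@[-.035,0])
print('jar cap', ray(f,5,98,.111), 'base',ray(f,70,97,.025))
E
```

```text
[0.5669 0.0108 0.004 ]
[ 0.4847 -0.0292  0.004 ]
[ 0.6692 -0.1995  0.004 ]
[ 0.5876 -0.2406  0.004 ]
th -1.1168255860225251 -63.98939253131555 O [ 0.55408949 -0.06746061] res [[0.0, -0.0003], [0.0004, -0.0], [-0.0007, 0.0006], [0.0003, -0.0002]]
hinge [0.0015 0.0339] tip [ 0.0016 -0.0171] walltops inner end [0.1681 0.0324] [ 0.1686 -0.0294] pad top [0.1249 0.0252] [ 0.1271 -0.0181]
wall top inside y [0.0911 0.0321] [ 0.0926 -0.0291] mouth [-0.059   0.0421] [-0.0591 -0.0415]
jar mouth world [ 0.53874068 -0.03600566]
jar cap [0.54149631 0.12603328 0.111     ] base [0.54578765 0.12118383 0.025     ]
```

```bash
cat >> h.py <<'E'
O=np.array([.55409,-.06746]);TH=-1.1168
u=np.array([np.cos(TH),np.sin(TH)]);nrm=np.array([-u[1],u[0]])
def W(x,y=0): return O+x*u+y*nrm
def L(w): d=np.array(w)[:2]-O; return np.round([d@u,d@nrm],4)
E
python3 - <<'E'
from h import *
plan([.54,.138,.20],u)
E
```

```text
pos [ 0.5687 -0.1243  0.2384] t 1.77 y [ 0.435 -0.901  0.   ] zax [-0.001 -0.    -1.   ] F [0.2 0.6 0.1] w 0.988 q [-0.26  0.06  1.75 -0.    1.33  0.86]
turn total(units) -0.0007 local shift [ 0.0881 -0.2487  0.0383] n 5
[[0.0176, -0.0497, 0.0077, np.float64(-0.0001)], [0.0177, -0.0497, 0.0077, np.float64(-0.0001)], [0.0177, -0.0497, 0.0077, np.float64(-0.0001)], [0.0178, -0.0497, 0.0077, np.float64(-0.0001)], [0.0178, -0.0497, 0.0077, np.float64(-0.0001)]]
```

Call:
play_rows(
  motion=[
    [0.018,-0.05,0.008,0,85],
    [0.018,-0.05,0.008,0,85],
    [0.018,-0.05,0.008,-0.0007,85],
    [0.018,-0.05,0.008,0,85],
    [0.017,-0.049,0.007,0,85],
  ],
)

```text
time: 2.4
tool_pos: [0.5404, 0.1398, 0.1995]
tcp_rot: [3.061, 0.706, 0.001]
wrist_force: [0.2, 0.6, 1.0]
width: 1.002
```

Call:
play_rows(
  motion=[
    [0,0,0,0,85],
    [0,0,0,0,85],
    [0,0,0,0,85],
  ],
)

```text
time: 2.78
tool_pos: [0.5411, 0.1382, 0.2]
tcp_rot: [3.061, 0.706, 0.001]
wrist_force: [-0.2, -0.1, 0.4]
width: 0.995
```

```bash
python3 - <<'E'
from h import *
im,_=snap('wrist','w2.png')
plan([.54,.138,.20],u)
h=cv2.cvtColor(im,cv2.COLOR_RGB2HSV); m=(((h[...,0]<8)|(h[...,0]>172))&(h[...,1]>150)&(h[...,2]>80)).astype('uint8')
n,_,st,ce=cv2.connectedComponentsWithStats(m)
for i in range(1,n):
    if st[i,4]>150: print(st[i],ce[i].round(1))
E
```

```text
pos [0.5411 0.1383 0.2   ] t 2.83 y [ 0.438 -0.899  0.   ] zax [ 0.001 -0.    -1.   ] F [-0.5 -0.   0.1] w 0.998 q [ 0.21  0.04  1.85 -0.    1.25  1.32]
turn total(units) -0.0001 local shift [-0.0011 -0.0002  0.    ] n 1
[[-0.0011, -0.0002, 0.0, np.float64(-0.0001)]]
[213   0  51  14 494] [238.8   5.2]
[ 245  177   52   55 1606] [270.9 202.5]
[339 309  32  41 897] [353.8 331.4]
```

View pics/w2.png

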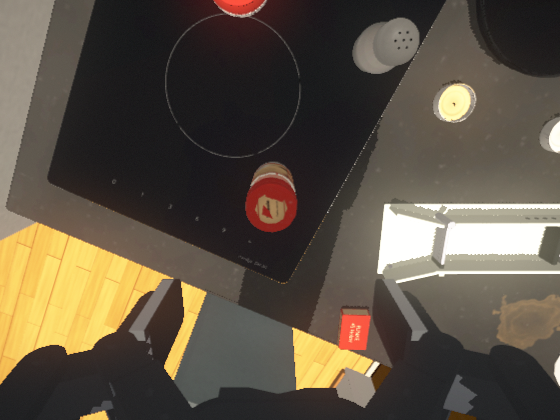

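Wrist: jar cap centred near (271,206), body leaning up-image; lane at right from (382,238).

```bash
python3 - <<'E'
from h import *
f='w2.png'
im=cv2.imread('pics/'+f); h=cv2.cvtColor(im,cv2.COLOR_BGR2HSV); m=(((h[...,0]<8)|(h[...,0]>172))&(h[...,1]>150)&(h[...,2]>60)).astype('uint8'); m[:150]=0;m[:,:240]=0;m[260:]=0;m[:,300:]=0
for r in range(190,236,4):
    x=np.where(m[r])[0]; print(r,x.min() if len(x) else '',x.max() if len(x) else '')
for v in (205,207): print(ray(f,271,v,.111), L(ray(f,271,v,.111)))
c=np.array([.54,.138,.111]); print([proj(f,c+.0225*np.array([*d,0])).round(1).tolist() for d in (u,-u,nrm,-nrm)])
# recheck lane offset in this view: mouth wall tips z.034
for q in((386,206),(382,272)): print(L(ray(f,*q,.004)))
E
```

```text
190 249 292
194 247 294
198 246 295
202 245 297
206 246 296
210 246 296
214 246 295
218 248 293
222 250 291
226 254 287
230 261 280
234  
[0.5377177  0.14303498 0.111     ] [-0.1964  0.0776]
[0.5361277  0.14227335 0.111     ] [-0.1964  0.0758]
[[304.3, 205.1], [250.8, 205.2], [277.5, 178.9], [277.6, 230.1]]
[-0.0632  0.0435]
[-0.0594 -0.0435]
```

```bash
python3 - <<'E'
from h import *
plan([.537,.1425,.05],u)
E
```

```text
pos [0.5411 0.1383 0.2   ] t 2.83 y [ 0.438 -0.899  0.   ] zax [ 0.001 -0.    -1.   ] F [-0.5 -0.   0.1] w 0.998 q [ 0.21  0.04  1.85 -0.    1.25  1.32]
turn total(units) -0.0001 local shift [-0.0019 -0.0056  0.15  ] n 3
[[-0.0006, -0.0019, 0.05, np.float64(-0.0)], [-0.0006, -0.0019, 0.05, np.float64(-0.0)], [-0.0006, -0.0019, 0.05, np.float64(-0.0)]]
```

Call:
play_rows(
  motion=[
    [-0.002,-0.0055,0,0,85],
    [0,0,0.04,0,85],
    [0,0,0.04,0,85],
    [0,0,0.04,0,85],
    [0,0,0.03,0,85],
  ],
)

```text
time: 3.45
tool_pos: [0.5354, 0.1435, 0.0479]
tcp_rot: [-3.061, -0.708, 0.003]
wrist_force: [0.3, 0.2, 0.3]
width: 0.995
```

Call:
play_rows(
  motion=[
    [0,0,0,0,60],
    [0,0,0,0,50],
    [0,0,0,0,40],
    [0,0,0,0,35],
    [0,0,0,0,35],
  ],
  squeeze=40,
)

```text
time: 4.08
tool_pos: [0.5383, 0.1444, 0.0518]
tcp_rot: [3.06, 0.709, 0.006]
wrist_force: [0.0, -1.6, 7.0]
width: 0.504
```

Call:
play_rows(
  motion=[
    [0,0,0,0,35],
    [0,0,0,0,35],
  ],
)

```text
time: 4.32
tool_pos: [0.5384, 0.1444, 0.0518]
tcp_rot: [3.06, 0.709, 0.006]
wrist_force: [0.1, -0.2, 7.0]
width: 0.501
```

Call:
play_rows(
  motion=[
    [0,0,-0.02,0,35],
    [0,0,-0.03,0,35],
    [0,0,-0.03,0,35],
    [0,0,0,0,35],
    [0,0,0,0,35],
  ],
)

```text
time: 4.95
tool_pos: [0.5356, 0.1438, 0.1286]
tcp_rot: [-3.06, -0.709, 0.002]
wrist_force: [0.4, 0.4, -1.4]
width: 0.507
```

```bash
python3 - <<'E'
from h import *
im,_=snap('wrist','w3.png')
plan([*W(-.035),.13],u)
s=read_state()
f='w3.png'
for dz in (.06,.0): print(proj(f,[*s['tool_pos'][:2],s['tool_pos'][2]+dz]))
E
```

```text
pos [0.5351 0.1437 0.128 ] t 5.0 y [ 0.44  -0.898 -0.001] zax [-0.003 -0.001 -1.   ] F [-0.1 -0.7 -1.7] w 0.504 q [0.22 0.09 1.93 0.   1.12 1.33]
turn total(units) 0.0003 local shift [-0.0758  0.163  -0.0019] n 3
[[-0.0253, 0.0543, -0.0006, np.float64(0.0001)], [-0.0252, 0.0543, -0.0006, np.float64(0.0001)], [-0.0252, 0.0544, -0.0006, np.float64(0.0001)]]
[277.8708472 307.129287 ]
[277.88130739 247.94818172]
```

View pics/w3.png

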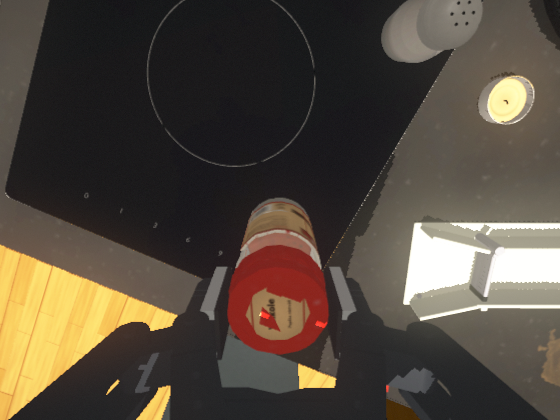

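Wrist: cap disc centre (278,305) matches the projected TCP axis (278,306), so the jar is centred in the grip and upright. Moving over the mouth.

Call:
play_rows(
  motion=[
    [-0.02,0.04,0,0,35],
    [-0.02,0.045,0,0,35],
    [-0.02,0.045,0,0,35],
    [-0.016,0.033,0,0.0003,35],
    [0,0,0,0,35],
  ],
)

```text
time: 5.62
tool_pos: [0.5385, -0.038, 0.1277]
tcp_rot: [-3.062, -0.701, 0.005]
wrist_force: [-0.9, 1.0, -1.4]
width: 0.502
```

Call:
play_rows(
  motion=[
    [0,0,0,0,35],
  ],
)

```text
time: 5.75
tool_pos: [0.5389, -0.0354, 0.1282]
tcp_rot: [-3.06, -0.705, 0.004]
wrist_force: [0.1, 0.0, -0.7]
width: 0.502
```

```bash
python3 - <<'E'
from h import *
im,_=snap('wrist','w4.png')
plan([*W(-.035),.052],u); print(L(read_state()['tool_pos']))
E
```

```text
pos [ 0.5391 -0.035   0.1285] t 5.8 y [ 0.439 -0.899 -0.002] zax [-0.002  0.001 -1.   ] F [ 0.6  0.1 -0.8] w 0.505 q [-0.11  0.06  1.96  0.    1.12  1.01]
turn total(units) 0.0 local shift [-0.0007  0.0009  0.0765] n 2
[[-0.0003, 0.0004, 0.0383, np.float64(0.0)], [-0.0003, 0.0004, 0.0383, np.float64(0.0)]]
[-0.0358  0.0008]
```

View pics/w4.png

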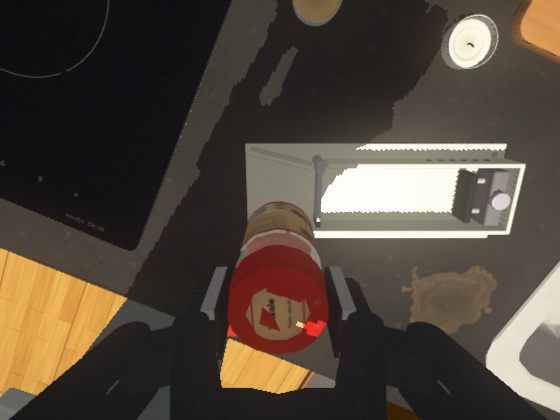

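Wrist: jar hovering over the mouth; plate corners at (246,144), (506,144), gate at (318,190).

```bash
python3 - <<'E'
from h import *
f='w4.png'
for q in((246,144),(506,144),(487,237)): print(L(ray(f,*q,.004)))
for q in((318,160),(524,164),(510,233)): print('top',L(ray(f,*q,.033)))
E
```

```text
[-0.0643  0.0456]
[0.1686 0.0454]
[ 0.1695 -0.0446]
top [-0.0027  0.0361]
top [0.1676 0.0327]
top [ 0.1696 -0.0287]
```

Call:
play_rows(
  motion=[
    [-0.0005,0.001,0.035,0,35],
    [0,0,0.025,0,35],
    [0,0,0.01,0,35],
    [0,0,0,0,35],
    [0,0,0,0,35],
  ],
)

```text
time: 6.42
tool_pos: [0.541, -0.0367, 0.0608]
tcp_rot: [3.06, 0.707, 0.003]
wrist_force: [0.5, 0.3, -0.9]
width: 0.504
```

Call:
play_rows(
  motion=[
    [-0.001,0,0.005,0,35],
    [0,0,0.002,0,35],
    [0,0,0,0,35],
    [0,0,0,0,35],
  ],
)

```text
time: 6.92
tool_pos: [0.5391, -0.0375, 0.0528]
tcp_rot: [3.061, 0.706, 0.0]
wrist_force: [-0.3, 0.0, -0.4]
width: 0.505
```

```bash
cat > st.py <<'E'
from h import *
s=read_state(); F=s['wrist_force']
print('t %.2f'%s['time'],'L',L(s['tool_pos']),'z %.4f'%s['tool_pos'][2],'F along %.1f side %.1f up %.1f'%(F[:2]@u,F[:2]@nrm,F[2]),'w %.3f'%s['width'])
E
python3 st.py
```

```text
t 6.92 L [-0.0336 -0.0003] z 0.0528 F along -0.2 side -0.3 up -0.4 w 0.505
```

Call:
play_rows(
  motion=[
    [0,0,0.001,0,35],
    [0,0,0.001,0,35],
    [0,0,0,0,35],
  ],
)

```text
time: 7.3
tool_pos: [0.5392, -0.0374, 0.0509]
tcp_rot: [3.061, 0.707, 0.0]
wrist_force: [-0.5, 0.1, -0.0]
width: 0.505
```

```bash
python3 st.py
```

```text
t 7.30 L [-0.0336 -0.0002] z 0.0509 F along -0.3 side -0.4 up -0.0 w 0.505
```

Call:
play_rows(
  motion=[
    [0,0,0.001,0,35],
    [0,0,0,0,35],
    [0,0.004,0,0,35],
    [0,0.006,0,0,35],
    [0,0.006,0,0,35],
  ],
)

```text
time: 7.92
tool_pos: [0.5461, -0.0503, 0.0507]
tcp_rot: [-3.059, -0.705, -0.001]
wrist_force: [-2.5, 5.8, 6.0]
width: 0.509
```

```bash
python3 st.py
```

```text
t 7.92 L [-0.019   0.0003] z 0.0507 F along -6.3 side 0.3 up 6.0 w 0.509
```

Call:
play_rows(
  motion=[
    [0,0.002,-0.001,0,35],
    [0,0.005,0,0,35],
    [0,0.006,0,0,35],
    [0,0.006,0,0,35],
  ],
)

```text
time: 8.43
tool_pos: [0.5538, -0.0683, 0.0507]
tcp_rot: [-3.059, -0.706, 0.002]
wrist_force: [-3.1, 4.9, 6.3]
width: 0.509
```

```bash
python3 st.py
```

```text
t 8.43 L [ 0.0006 -0.0006] z 0.0507 F along -5.8 side -0.6 up 6.3 w 0.509
```

Call:
play_rows(
  motion=[
    [0,0.003,-0.001,0,35],
    [0,0.006,0,0,35],
    [0,0.006,0,0,35],
    [0,0.006,0,0,35],
  ],
)

```text
time: 8.93
tool_pos: [0.5636, -0.0884, 0.0514]
tcp_rot: [3.061, 0.707, -0.001]
wrist_force: [-0.7, 1.6, -1.0]
width: 0.5
```

```bash
python3 st.py
```

```text
t 8.93 L [ 0.023  -0.0006] z 0.0514 F along -1.8 side 0.1 up -1.0 w 0.500
```

Call:
play_rows(
  motion=[
    [0,0.004,0.0005,0,35],
    [0,0.006,0,0,35],
    [0,0.006,0,0,35],
    [0,0.006,0,0,35],
    [0,0.006,0,0,35],
  ],
)

```text
time: 9.55
tool_pos: [0.5761, -0.1134, 0.0513]
tcp_rot: [3.061, 0.707, 0.0]
wrist_force: [-1.3, 0.6, -1.3]
width: 0.507
```

```bash
python3 st.py
```

```text
t 9.55 L [ 0.051  -0.0003] z 0.0513 F along -1.1 side -0.9 up -1.3 w 0.507
```

Call:
play_rows(
  motion=[
    [0,0.003,0.0005,0,35],
    [0,0.004,0.0003,0,35],
    [0,0.005,0,0,35],
    [0,0.005,0,0,35],
    [0,0.003,0,0,35],
  ],
)

```text
time: 10.18
tool_pos: [0.5851, -0.131, 0.0508]
tcp_rot: [-3.061, -0.706, -0.001]
wrist_force: [-1.9, 3.1, 5.4]
width: 0.507
```

```bash
python3 st.py
```

```text
t 10.18 L [0.0707 0.    ] z 0.0508 F along -3.6 side -0.3 up 5.4 w 0.507
```

Call:
play_rows(
  motion=[
    [0,0.003,-0.0004,0,35],
    [0,0.004,0,0,35],
    [0,0.004,0,0,35],
    [0,0.004,0,0,35],
    [0,0,0,0,35],
  ],
)

```text
time: 10.8
tool_pos: [0.5916, -0.145, 0.0508]
tcp_rot: [3.06, 0.706, 0.001]
wrist_force: [-1.7, 0.7, 2.3]
width: 0.506
```

```bash
python3 st.py
```

```text
t 10.80 L [ 0.0862 -0.0003] z 0.0508 F along -1.4 side -1.2 up 2.3 w 0.506
```

Call:
play_rows(
  motion=[
    [0,0.002,-0.0001,0,35],
    [0,0.002,0,0,35],
    [0,0.002,0,0,35],
    [0,0.002,0,0,35],
    [0,0,0,0,35],
  ],
)

```text
time: 11.42
tool_pos: [0.5948, -0.1519, 0.0508]
tcp_rot: [3.061, 0.706, 0.0]
wrist_force: [-0.1, 1.2, 1.8]
width: 0.503
```

```bash
python3 st.py
```

```text
t 11.43 L [ 0.0938 -0.0004] z 0.0508 F along -1.1 side 0.5 up 1.8 w 0.503
```

Call:
play_rows(
  motion=[
    [0,0.002,0,0,35],
    [0,0.002,0,0,35],
    [0,0.0015,0,0,35],
    [0,0,0,0,35],
  ],
)

```text
time: 11.92
tool_pos: [0.5972, -0.1568, 0.0508]
tcp_rot: [3.061, 0.706, 0.0]
wrist_force: [-0.6, 1.7, 1.4]
width: 0.506
```

```bash
python3 st.py
```

```text
t 11.93 L [ 0.0992 -0.0004] z 0.0508 F along -1.8 side 0.2 up 1.4 w 0.506
```

Call:
play_rows(
  motion=[
    [0,0.001,0,0,35],
    [0,0.001,0,0,35],
    [0,0,0,0,35],
  ],
)

```text
time: 12.3
tool_pos: [0.598, -0.1584, 0.0509]
tcp_rot: [3.061, 0.707, 0.0]
wrist_force: [-0.2, 1.8, 1.6]
width: 0.505
```

```bash
python3 st.py
```

```text
t 12.30 L [ 0.101  -0.0004] z 0.0509 F along -1.7 side 0.6 up 1.6 w 0.505
```

Call:
play_rows(
  motion=[
    [0,0.001,0,0,35],
    [0,0.001,0,0,35],
    [0,0,0,0,35],
  ],
)

```text
time: 12.68
tool_pos: [0.5989, -0.1603, 0.0509]
tcp_rot: [3.061, 0.707, 0.0]
wrist_force: [-0.0, 2.3, 1.4]
width: 0.506
```

```bash
python3 st.py
```

```text
t 12.68 L [ 0.1031 -0.0004] z 0.0509 F along -2.0 side 1.0 up 1.4 w 0.506
```

Call:
play_rows(
  motion=[
    [0,0.001,0,0,35],
    [0,0.001,0,0,35],
    [0,0,0,0,35],
  ],
)

```text
time: 13.05
tool_pos: [0.5998, -0.162, 0.0509]
tcp_rot: [3.061, 0.707, 0.0]
wrist_force: [0.4, 0.6, 0.8]
width: 0.506
```

```bash
python3 st.py
```

```text
t 13.05 L [ 0.105  -0.0004] z 0.0509 F along -0.3 side 0.6 up 0.8 w 0.506
```

Call:
play_rows(
  motion=[
    [0,0.001,0,0,35],
    [0,0.001,0,0,35],
    [0,0,0,0,35],
  ],
)

```text
time: 13.42
tool_pos: [0.6006, -0.1636, 0.0509]
tcp_rot: [-3.061, -0.706, 0.0]
wrist_force: [-0.0, 1.7, 1.2]
width: 0.506
```

```bash
python3 st.py
```

```text
t 13.43 L [ 0.1068 -0.0004] z 0.0509 F along -1.5 side 0.7 up 1.2 w 0.506
```

Call:
play_rows(
  motion=[
    [0,0.001,0,0,35],
    [0,0.001,0,0,35],
    [0,0,0,0,35],
  ],
)

```text
time: 13.8
tool_pos: [0.6012, -0.165, 0.0508]
tcp_rot: [-3.06, -0.706, 0.001]
wrist_force: [-2.0, 4.1, 1.9]
width: 0.504
```

```bash
python3 st.py
```

```text
t 13.80 L [ 0.1083 -0.0005] z 0.0508 F along -4.6 side 0.0 up 1.9 w 0.504
```

Call:
play_rows(
  motion=[
    [0,0.001,0,0,35],
    [0,0,0,0,35],
  ],
)

```text
time: 14.05
tool_pos: [0.6016, -0.1659, 0.0508]
tcp_rot: [-3.06, -0.706, 0.001]
wrist_force: [-2.7, 5.0, 3.7]
width: 0.505
```

```bash
python3 st.py; python3 -c "
from h import *
snap('scene','s2.png');snap('side','d2.png')
a=cv2.imread('pics/s2.png')[120:260,220:400];b=cv2.imread('pics/d2.png')[140:280,220:400]
cv2.imwrite('pics/c2.png',cv2.resize(np.hstack([a,b]),None,fx=2.2,fy=2.2,interpolation=cv2.INTER_CUBIC))"
```

```text
t 14.05 L [ 0.1093 -0.0005] z 0.0508 F along -5.7 side -0.2 up 3.7 w 0.505
```

View pics/c2.png

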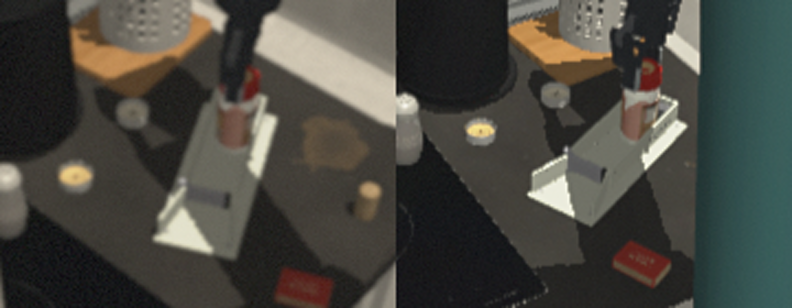

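Jar upright at the pad and the gate already shut behind it; the force is rising (1.8 N/mm) since x ≈ 107 mm. Press a little further and hold.

Call:
play_rows(
  motion=[
    [0,0.001,0,0,35],
    [0,0.001,0,0,35],
    [0,0,0,0,35],
    [0,0,0,0,35],
  ],
)

```text
time: 14.65
tool_pos: [0.6021, -0.167, 0.0508]
tcp_rot: [-3.059, -0.706, 0.002]
wrist_force: [-2.5, 5.7, 4.3]
width: 0.505
```

```bash
python3 st.py
```

```text
t 14.65 L [ 0.1105 -0.0005] z 0.0508 F along -6.2 side 0.2 up 4.3 w 0.505
```

Call:
play_rows(
  motion=[
    [0,0,0,0,35],
    [0,0,0,0,35],
    [0,0,0,0,35],
    [0,0,0,0,35],
    [0,0,0,0,35],
  ],
)

```text
time: 15.28
tool_pos: [0.6021, -0.167, 0.0508]
tcp_rot: [-3.059, -0.706, 0.002]
wrist_force: [-3.0, 6.0, 3.6]
width: 0.504
```

```bash
python3 st.py
```

```text
t 15.28 L [ 0.1105 -0.0005] z 0.0508 F along -6.8 side -0.1 up 3.6 w 0.504
```

Call:
play_rows(
  motion=[
    [0,0.001,0,0,35],
    [0,0.0005,0,0,35],
    [0,0,0,0,35],
    [0,0,0,0,35],
    [0,0,0,0,35],
  ],
)

```text
time: 15.9
tool_pos: [0.6024, -0.1677, 0.0507]
tcp_rot: [-3.058, -0.705, 0.003]
wrist_force: [-4.4, 7.3, 4.9]
width: 0.507
```

Call:
play_rows(
  motion=[
    [0,0,0,0,35],
    [0,0,0,0,35],
    [0,0,0,0,35],
    [0,0,0,0,35],
    [0,0,0,0,35],
  ],
)

```text
time: 16.52
tool_pos: [0.6024, -0.1677, 0.0507]
tcp_rot: [-3.058, -0.705, 0.003]
wrist_force: [-3.1, 8.0, 5.0]
width: 0.506
```

```bash
python3 st.py
```

```text
t 16.52 L [ 0.1113 -0.0006] z 0.0507 F along -8.5 side 0.7 up 5.0 w 0.506
```

Call:
play_rows(
  motion=[
    [0,-0.001,0,0,35],
    [0,-0.001,0,0,35],
    [0,-0.001,0,0,35],
    [0,-0.001,0,0,35],
    [0,0,0,0,35],
  ],
)

```text
time: 17.15
tool_pos: [0.6017, -0.1662, 0.0508]
tcp_rot: [3.061, 0.707, 0.0]
wrist_force: [-0.7, 1.8, 1.4]
width: 0.503
```

```bash
python3 st.py
```

```text
t 17.15 L [ 0.1096 -0.0005] z 0.0508 F along -1.9 side 0.2 up 1.4 w 0.503
```

Call:
play_rows(
  motion=[
    [0,-0.0005,0,0,35],
    [0,-0.0005,0,0,35],
    [0,0,0,0,35],
  ],
)

```text
time: 17.52
tool_pos: [0.6013, -0.1652, 0.0508]
tcp_rot: [3.061, 0.707, 0.0]
wrist_force: [-0.8, 1.8, 0.8]
width: 0.502
```

```bash
python3 st.py
```

```text
t 17.52 L [ 0.1086 -0.0004] z 0.0508 F along -2.0 side 0.1 up 0.8 w 0.502
```

Call:
play_rows(
  motion=[
    [0,-0.0005,0,0,35],
    [0,0,0,0,35],
  ],
)

```text
time: 17.77
tool_pos: [0.6011, -0.1647, 0.0509]
tcp_rot: [3.061, 0.707, 0.0]
wrist_force: [-0.8, 0.5, 0.2]
width: 0.504
```

```bash
python3 st.py
```

```text
t 17.77 L [ 0.108  -0.0004] z 0.0509 F along -0.8 side -0.5 up 0.2 w 0.504
```

Call:
play_rows(
  motion=[
    [0,-0.0005,0,0,35],
    [0,0,0,0,35],
    [0,0,0,0,44],
    [0,0,0,0,46],
    [0,0,0,0,48],
  ],
  squeeze=20,
)

```text
time: 18.4
tool_pos: [0.6012, -0.1645, 0.0512]
tcp_rot: [3.06, 0.707, 0.001]
wrist_force: [-0.5, 0.1, -0.8]
width: 0.559
```

Call:
play_rows(
  motion=[
    [0,0,0,0,51],
    [0,0,0,0,54],
    [0,0,0,0,58],
    [0,0,0,0,62],
    [0,0,0,0,62],
  ],
)

```text
time: 19.02
tool_pos: [0.6008, -0.1641, 0.0509]
tcp_rot: [-3.061, -0.707, -0.0]
wrist_force: [-1.0, -0.6, -1.0]
width: 0.722
```

```bash
python3 st.py; python3 -c "
from h import *
snap('scene','s3.png');snap('side','d3.png')
a=cv2.imread('pics/s3.png')[120:260,220:400];b=cv2.imread('pics/d3.png')[140:280,220:400]
cv2.imwrite('pics/c3.png',cv2.resize(np.hstack([a,b]),None,fx=2.2,fy=2.2,interpolation=cv2.INTER_CUBIC))"
```

```text
t 19.02 L [ 0.1073 -0.0004] z 0.0509 F along 0.1 side -1.2 up -1.0 w 0.722
```

View pics/c3.png

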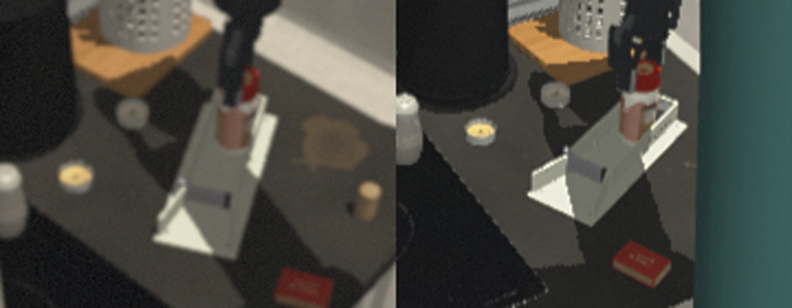

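Jar stands free, upright, gate shut. Lifting straight out.

Call:
play_rows(
  motion=[
    [0,0,-0.01,0,70],
    [0,0,-0.03,0,70],
    [0,0,-0.04,0,70],
    [0,0,-0.04,0,70],
    [0,0,-0.04,0,70],
  ],
)

```text
time: 19.75
tool_pos: [0.6009, -0.1641, 0.2131]
tcp_rot: [3.061, 0.707, 0.001]
wrist_force: [0.9, -0.7, -0.7]
width: 0.819
```

Call:
play_rows(
  motion=[
    [0,-0.01,-0.01,0,70],
    [0,-0.03,0,0,70],
    [0,-0.03,0,0,70],
    [0,0,0,0,70],
    [0,0,0,0,70],
  ],
)

```text
time: 20.38
tool_pos: [0.5699, -0.1013, 0.2204]
tcp_rot: [3.061, 0.707, -0.001]
wrist_force: [0.5, -0.7, 0.3]
width: 0.822
```

```bash
python3 st.py; python3 -c "
from h import *
im,_=snap('wrist','w5.png')
f='w5.png'
print(proj(f,[*W(.107),.11]),proj(f,[*W(.107),.004]))"
```

```text
t 20.38 L [ 0.0373 -0.0006] z 0.2204 F along 0.8 side 0.1 up 0.3 w 0.822
[355.32940721 196.31314246] [335.94929073 172.58244   ]
```

View pics/w5.png

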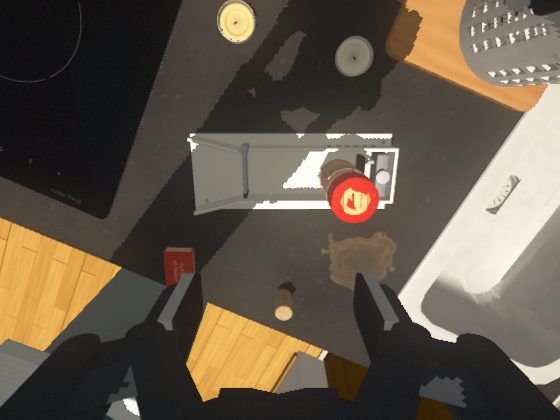

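Wrist: cap at (355,198), as predicted for an upright jar at x = 107 mm. The gate leaf is straight across at (245,168) and the other things are undisturbed.

```bash
python3 -c "
from workcell import finish_job; print(finish_job())"
```

```text
the job is handed in; nothing more can be done
None
```

The jar is in the lane, standing upright at the pad with the gate shut behind it. I handed the job in at about 20.4 s of the 56 s allowed.

- **Placing and sliding:** I gripped the jar fore and aft, set it down in the mouth and slid it through the gate. I raised the grip slightly to ease floor pressure. For part of the way (about x = 23 to 55 mm) the upward reading was about -1 N, so the jar was hanging with at most a fraction of a millimetre under it. Drag peaked at about 6 N before the pad, over the 4 N you gave, while the jar was pressed onto the floor with about 6 N. I eased that off.
- **Pressing the pad:** First contact was at a jar axis of about x = 107 mm. The picture had suggested about 103 mm. I pressed the pad in by about 4 mm (8.5 N along the lane) and held it there for over 0.6 s. Before opening, I backed off to almost no pad force so the spring would not kick the jar away.
- **Last checks:** In the final wrist picture the cap is within about 2 px of where an upright jar at x = 107 mm should appear. The gate lies straight across the lane and the gripper is clear. The tea lights, match box and cork look unmoved; I judged this by eye. The salt shaker and timer were not in that last picture; the shaker looked unmoved in the one just before it, and the timer was not looked at again after the pick-up.
- **Not measured:** I had no direct reading of the pad, so that the jar touches it is inferred from position and force.

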